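Draw a side-dish box off the organiser step into a bento tier

TASK

Pack the flat lidded side-dish box into the deeper of the two open bento tiers. Bring that tier under the front edge of the wooden organiser's lower step, right in front of the box; then, without picking the box up, draw it forward with light fingertip pressure on its lid (never a hard press) until the fingers fit behind it, and push it over the edge so that it drops into the tier. It must end lying flat on the tier's floor, lid up, with the tier standing flat on the counter; leave the other tier, the bento lid, baking cups, chopstick rest and rice paddle where they are.

Things in the scene. Friction and masses are not known exactly. Their poses are not given: they have to be found in the camera images.
- dish_box: Flat white box with a grey slip-over lid: 80 mm deep (x), 96 wide (y); lid top 22 to 30 mm above the underside, unknown. 0.12-0.24 kg. Origin: centre of underside; z up, x away from robot. Starts 2-6 mm in front of the upper step's face. Lid does not give: draw it with 6-12 N, over 25 N is hard. Body slides easily (friction 0.2). Tipping off freely it may land lid down; pushed, it may lean.
- deep_tier: The deeper of two square open black bento tiers: 150 x 150 mm outside, 46 tall (the other is 28), walls 8 mm thick that can be pinched from above, floor 5 mm, inside 134 x 134; loose, 0.34 kg. Origin: centre of underside; z up, x and y square to its walls, x roughly away from the robot. Starts left or right in front of the organiser, the shallow tier on the other side.
- step_edge (a point): Middle of the front upper edge of the fixed wooden organiser's lower step, 520 mm long between end panels 100 mm tall. x away from the robot, y along the edge, z up. The lower step is 54 mm high, 125 deep; its flat closed front is right below this edge: a tier can stand flush against it. Behind, the upper step rises to 92 mm, with jars up to 152 mm that begin 50 mm behind its face.
- shallow_tier: The other bento tier, black, 150 x 150 x 28 mm, open on top; leave it alone. Origin at the centre of its underside.
- cup_a: Orange fluted silicone baking cup, 67 mm wide, 34 mm tall, on the organiser's lower step to one side of the dish box. Origin at the centre of its underside.
- chopstick_rest: White ceramic chopstick rest, 64 x 22 x 14 mm, on the lower step on the other side of the dish box. Origin at the centre of its underside.
- cup_b: Second orange baking cup, 67 mm wide, 34 mm tall, on the counter at the far right. Origin at the centre of its underside.
- rice_paddle: Flat wooden rice paddle, 228 mm long, blade 62 mm wide, 8 mm thick, on the counter at the far right. Origin under its middle, x towards the blade.
- bento_lid: Flat black bento lid, 154 x 154 x 14 mm, on the counter at the far left. Origin at the centre of its underside.
Things that resemble listed ones, but are neither listed nor needed, are in the scene too. What is shaped like the deep_tier but blue or pink is not meant.

How it is judged:
By the outcome, as a careful person would: the job done as asked, in the order asked, and still so for the second after the job is handed in, with the robot touching nothing.
It also fails if it takes over 61 s, if anything falls off the work surface, if the arm or the gripper's body presses on something with over 40 N, if the wrist force passes 120 N, or if a joint passes its speed limit or range.

ROBOT

A 6-joint arm with a two-finger parallel gripper is mounted at the origin on the work surface. World frame = base frame: x ahead of the robot, y to its left, z up, the work surface at z = 0. Lengths are in mm, angles in rad, forces in N, time in s.
With the tool pointing down it reaches from about 300 to 775 mm from the base axis. Payload 14.6 kg.
Tool frame: the origin (TCP) lies midway between the tips of the shut fingers; the grasp point (between the pads) lies 19 mm behind it (manip.grasp_offset is the distance from the TCP to the grasp point, in mm); z points along the fingers, y is the line along which they close (so a half turn about z gives the same grasp; the last joint's range is limited). The gripper opens to 94 mm and grips with 3 to 60 N. Pads are 16 mm wide; open, the fingers measure 119 mm over their backs; the gripper's body (75 mm by 177 mm) begins 78 mm behind the grasp point.
Start: joints at [1.094, 0.3, 1.521, -0, 1.321, -0.067], TCP at [219.131, 504.451, 205.446] pointing down, gripper open.
Joint ranges: [-3.03, 3.03], [-0.79, 2.21], [0.23, 2.52], [-1.04, 4.18], [0, 3.07], [-2.55, 2.55]. Speed limits (rad/s): [2.22, 2.22, 2.57, 3.14, 3.14, 3.14].

INTERFACE

Orientations are given as [roll, pitch, yaw] about the fixed x, y, z axes, in that order (R = Rz(yaw) Ry(pitch) Rx(roll)).
In Python, from cell import manip, viewer gives the robot as it stands. The module is installed in compiled form; this text tells all that it offers.
- The arm moves only by the tool move_arm, never from a script. Its argument "moves" is a list of rows, each a list of 4 numbers: the shift along the tool's x, y, z in m, then the turn about the tool's z in rad. A call has 1 to 12 rows; each row is the pose to reach, as a shift and turn from the pose commanded when the call began, along the tool's axes at that moment; what a row does not reach only later rows make up. A row lasts 1/10 s, in which the tool goes at most 50 mm and 8.59 degrees, less where a joint would pass 70% of its speed; a pose out of reach is approached as far as the arm can. A call with a gripper value outside its range is refused whole. "jaw" is the finger opening in m, from 0 to 0.094, set as the call begins (left out, the last holds). The fingers move at their own pace and stop on an object; "squeeze" is the grip in N (left out, the last holds). Time passes only in rows, so rows that repeat a pose let the fingers close. It gives the time, the measured TCP pose, the force, the opening and the grip force at its end, in the units of the state.
- manip.read_state(): the state, without advancing time (a new reading comes with each control period).
- viewer.camera(name): name is "side" or "top"; returns a dict with "frame" (400x640x3 uint8, blue, green, red), "z_map" (400x640 float32, mm along the optical axis (not along the pixel's ray), 0 where there is no reading), "fx", "fy", "cx", "cy" (pixels), "origin" and "orientation" of the camera in the world. Camera axes: x right, y down, z forward; pixel columns grow to the right and rows downward; lengths in mm; the calibration is good to about 2 mm. A picture is of the moment at which its call begins.
- manip.sign_off(): hands the job in; it is judged then, once.
The state is a dict: "clock": time; "joints": joint angles; "qd": joint speeds; "effort": joint torques, N m; "eef_pos": TCP position; "eef_rot": TCP orientation; "wrist_force": force on the tool from outside, world axes, zero at the start; "moment": the same for the moment, N m; "finger_gap": finger opening in mm; "finger_force": force on a finger pad.
Only numpy, scipy, OpenCV 4.12 (cv2) and the standard library are available. Lean on these libraries where they do the work, as an engineer would, in place of code of your own. Each camera call takes 0.05 s, during which the arm holds its last target. There are 200 camera calls.

## Working session

There is one attempt and no reset: what is moved stays moved. The work goes in short steps, Python scripts to look and compute and a tool call to move; the robot and the scene stay as the last step left them, time stands still between calls to the robot, and variables do not carry over. Pictures are saved under pics/ and viewed, at most 10 in all, crops included, and the job is handed in when it is done.

Besides the shell and the picture viewer there is one more tool, called as a command line: name --pt "numbers of a row" for each row, then --argument value for the rest. move_arm: Moves the arm, as the interface text tells. Its arguments: {"type":"object","properties":{"moves":{"type":"array"},"jaw":{"type":"number"},"squeeze":{"type":"number"}},"required":["moves"]}

```bash
mkdir -p pics; cat > h.py <<'E'
import numpy as np, cv2
from cell import manip, viewer
from scipy.spatial.transform import Rotation as R
def snap(n):
    c=viewer.camera(n); np.savez(f'{n}.npz',**{k:np.array(v) for k,v in c.items()}); return c
def rot(o):
    o=np.array(o); return o if o.shape==(3,3) else R.from_euler('xyz',o).as_matrix()
def cloud(c):
    z=c['z_map'];v,u=np.mgrid[:z.shape[0],:z.shape[1]]
    p=np.stack([(u-c['cx'])/c['fx']*z,(v-c['cy'])/c['fy']*z,z],-1)
    w=p@rot(c['orientation']).T+np.array(c['origin']); w[z==0]=np.nan; return w
E
python3 - <<'E'
from h import *
for n in('top','side'):
    c=snap(n); cv2.imwrite(f'pics/{n}0.png',c['frame']); print(n,c['origin'],c['orientation'],c['fx'])
s=manip.read_state(); print(s['clock'],s['eef_pos'],s['eef_rot'],s['wrist_force'])
E
```

```text
top [ 360.28146678  -20.57629452 1125.77016753] [-3.05974095e+00  2.33543410e-03 -1.57227340e+00] 386.3756193662996
side [   13.01566371 -1081.85356998   974.8335888 ] [-2.25631521e+00 -6.03315747e-04 -3.90847632e-01] 441.4365061284263
0.1 [219.03288666 504.25252365 204.95854501] [-3.14056401e+00 -6.82716507e-05  2.73181747e+00] [ 0.76586066 -0.30300833 -0.22436821]
```

View pics/top0.png

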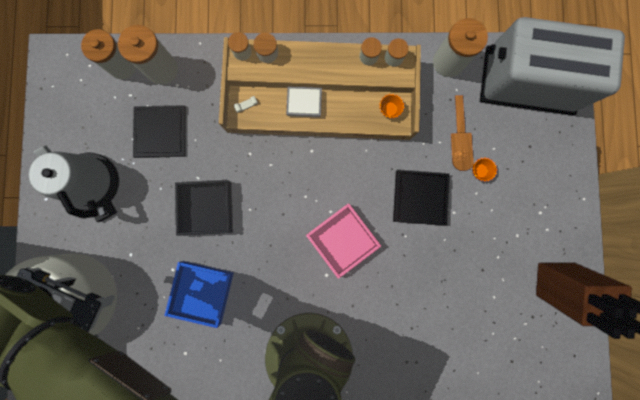

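View pics/side0.png

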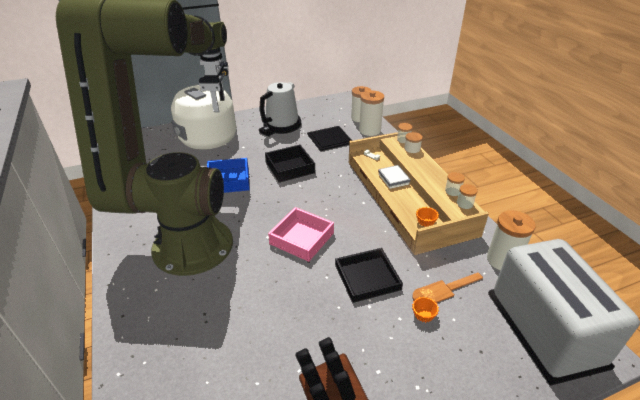

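The top view shows black trays at (204,208) and (421,197), a flat black lid at (159,131), and pink and blue decoys at (344,241) and (199,294). The dish box is at (304,101). I'll use rim heights to tell the two black trays apart, and check in an enlarged crop.

```bash
cat >> h.py <<'E'
def box(w,u0,u1,v0,v1,z0,z1):
    p=w[v0:v1,u0:u1].reshape(-1,3); m=(p[:,2]>z0)&(p[:,2]<z1); return p[m]
def rect(p):
    r=cv2.minAreaRect((p[:,:2]).astype(np.float32)); return np.round(r[0],1),np.round(r[1],1),round(r[2],2)
E
python3 - <<'E'
from h import *
c=dict(np.load('top.npz')); w=cloud(c)
for n,b in dict(L=(170,240,174,242),Rr=(387,456,164,230)).items():
    p=w[b[2]:b[3],b[0]:b[1]].reshape(-1,3); h=np.histogram(p[:,2],bins=np.arange(-6,60,4))
    print(n,[(int(a),int(k)) for a,k in zip(h[1],h[0])])
    for lo in (16,35): 
        q=p[(p[:,2]>lo)&(p[:,2]<60)]
        if len(q)>20: print(lo,rect(q),np.median(q[:,2]))
p=w[80:125,278:330].reshape(-1,3);h=np.histogram(p[:,2],bins=np.arange(40,110,3));print([(int(a),int(k)) for a,k in zip(h[1],h[0])])
q=p[(p[:,2]>70)&(p[:,2]<88)]; print('box',rect(q),np.median(q[:,2]))
# step edge: in columns, the last row with z~54
for u in range(235,412,25):
    col=w[100:145,u]; m=np.where((col[:,2]>47)&(col[:,2]<60))[0]
    if len(m): print(u,col[m[-1]].round(1),col[m[-1]+1].round(1))
# upper step front face
for u in (290,304,318,340):
    col=w[60:100,u]; m=np.where((col[:,2]>86)&(col[:,2]<98))[0]; print('up',u,col[m[-1]].round(1))
A=cv2.resize(c['frame'][160:245,165:245],None,fx=5,fy=5,interpolation=2);B=cv2.resize(c['frame'][155:240,380:460],None,fx=5,fy=5,interpolation=2)
cv2.imwrite('pics/trays.png',np.hstack([A[:, :400],B[:, :400]]))
s=dict(np.load('side.npz')); ws=cloud(s)
for n,b in dict(L=(262,318,143,183),Rr=(332,405,246,302)).items():
    q=box(ws,*b,16,60); print('side',n,rect(q),np.percentile(q[:,2],[50,95]))
q=box(ws,375,415,160,190,70,88); print('side box',rect(q),np.median(q[:,2]),len(q))
E
```

```text
L [(-6, 298), (-2, 1136), (2, 622), (6, 1360), (10, 384), (14, 51), (18, 54), (22, 39), (26, 40), (30, 60), (34, 49), (38, 57), (42, 305), (46, 271), (50, 14), (54, 0)]
16 (array([421. , 296.6]), array([150.3, 151.2]), 2.84) 44.33735831465242
35 (array([421. , 296.7]), array([150.3, 151.2]), 2.84) 45.412943492755176
Rr [(-6, 257), (-2, 1095), (2, 641), (6, 1404), (10, 424), (14, 54), (18, 40), (22, 139), (26, 375), (30, 104), (34, 1), (38, 0), (42, 0), (46, 0), (50, 0), (54, 0)]
16 (array([ 449.7, -325.9]), array([151.6, 150.2]), 85.58) 27.519224141140967
[(40, 0), (43, 0), (46, 9), (49, 155), (52, 516), (55, 247), (58, 34), (61, 26), (64, 21), (67, 26), (70, 35), (73, 235), (76, 573), (79, 213), (82, 26), (85, 24), (88, 71), (91, 101), (94, 16), (97, 1), (100, 0), (103, 0), (106, 0)]
box (array([721. ,  11.5]), array([142.6,  96.6]), 89.79) 77.45049464908539
235 [643.7 205.7  52.5] [643.4 207.7  42.7]
260 [640.1 134.6  54.7] [640.5 136.4  42.3]
285 [637.7  64.2  52.4] [636.5  64.7  45.8]
310 [634.1  -6.6  54.6] [634.9  -6.4  40.3]
335 [631.2 -77.1  54.1] [631.3 -77.7  42.3]
360 [ 627.5 -147.2   57.2] [ 627.3 -148.5   46.4]
385 [ 625.3 -218.1   53.6] [ 624.6 -219.6   45. ]
410 [ 622.2 -288.4   54. ] [ 622.5 -291.6   40.9]
up 290 [760.5  48.2  88.1]
up 304 [759.5   9.4  90.6]
up 318 [757.2 -29.1  96.4]
up 340 [755.9 -89.6  91.9]
side L (array([460.1, 308.4]), array([231. , 180.8]), 3.38) [35.44650907 48.35529083]
side Rr (array([ 450.2, -324.9]), array([154.6, 151.1]), 85.3) [26.63911386 30.81334273]
side box (array([722. ,  20.5]), array([155.7,  94.3]), 87.59) 77.73802339506125 502
```

View pics/trays.png

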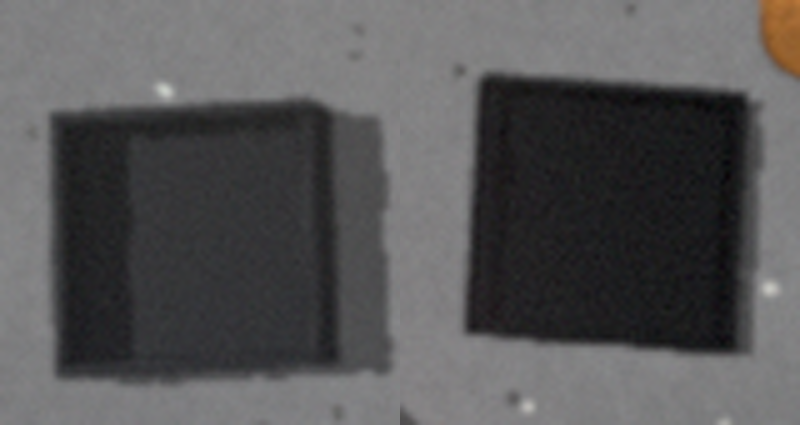

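The left black tray has its rim at 45-46 mm, so it is the deep tier. The right one is at 28 mm, the shallow tier. The crop agrees: the left tray has tall walls and a long inner shadow. Next I'll refine the dish box pose and work out the first move.

```bash
cat >> h.py <<'E'
def to(x,y,z,yaw):
    s=manip.read_state(); d=np.array([x,y,z])-s['eef_pos']; M=R.from_euler('xyz',s['eef_rot']).as_matrix()
    t=(s['eef_rot'][2]-yaw+np.pi)%(2*np.pi)-np.pi
    print('shift m',(M.T@d/1000).round(4),'turn',round(t,3),'rows>=',round(max(np.linalg.norm(d)/50,abs(t)/.15),1))
def st():
    s=manip.read_state(); print({k:np.round(s[k],2) for k in('clock','eef_pos','eef_rot','wrist_force','finger_gap','finger_force')})
E
python3 - <<'E'
from h import *
c=dict(np.load('top.npz')); w=cloud(c)
f=c['frame'].astype(int); sat=f.max(-1)-f.min(-1)
m=((w[...,2]>70)&(w[...,2]<86)&(sat<40)); m[:80]=0;m[125:]=0;m[:,:278]=0;m[:,330:]=0
q=w[m]; print('box',rect(q),np.median(q[:,2]),len(q))
# tier yaw from wall fits
p=w[174:242,170:240].reshape(-1,3); p=p[(p[:,2]>38)&(p[:,2]<60)]
for s in(-1,1):
    k=p[abs(p[:,0]-421-s*71)<6]; k=k[abs(k[:,1]-296)<55]; a=np.polyfit(k[:,1],k[:,0],1); print('xwall',s,a[0],np.polyval(a,296.6))
    k=p[abs(p[:,1]-296.6-s*71)<6]; k=k[abs(k[:,0]-421)<55]; a=np.polyfit(k[:,0],k[:,1],1); print('ywall',s,a[0],np.polyval(a,421))
e=np.array([[643.7,205.7],[640.1,134.6],[637.7,64.2],[634.1,-6.6],[631.2,-77.1],[627.5,-147.2],[625.3,-218.1],[622.2,-288.4]])
print('edge',np.polyfit(e[:,1],e[:,0],1)); st()
E
```

```text
box (array([717.6,  13.4]), array([142.7,  87.3]), 87.12) 77.30655401318757 1038
xwall -1 -0.04197966953657015 349.5594167673808
ywall -1 0.046639710728254534 225.1150903201521
xwall 1 -0.04436651455215207 491.60651337879295
ywall 1 0.05247135046059842 367.07401297351237
edge [4.35303980e-02 6.34536409e+02]
{'clock': np.float64(0.1), 'eef_pos': array([219.03, 504.25, 204.96]), 'eef_rot': array([-3.14, -0.  ,  2.73]), 'wrist_force': array([ 0.77, -0.3 , -0.22]), 'finger_gap': np.float64(94.06), 'finger_force': np.float64(0.0)}
```

```bash
python3 - <<'E'
from h import *
c=dict(np.load('top.npz')); w=cloud(c)
f=c['frame'].astype(int); g=f.min(-1); 
m=((w[...,2]>70)&(w[...,2]<86)&(g>130)); m[:80]=0;m[125:]=0;m[:,:278]=0;m[:,330:]=0
n,l,s,_=cv2.connectedComponentsWithStats(m.astype(np.uint8)); i=1+s[1:,4].argmax(); q=w[l==i]; print('box',rect(q),np.median(q[:,2]),s[i],q[:,:2].min(0),q[:,:2].max(0))
cv2.imwrite('pics/box.png',cv2.resize(c['frame'][75:140,265:345],None,fx=8,fy=8,interpolation=2))
to(349.6,292.8,110,1.618)
E
```

```text
box (array([714. ,  11.8]), array([90.5, 74.8]), 87.19) 77.49767056898975 [287  88  34  27 818] [676.09063221 -34.76022613] [751.61171587  57.13770888]
shift m [-0.204  -0.1418  0.0951] turn 1.114 rows>= 7.4
```

View pics/box.png

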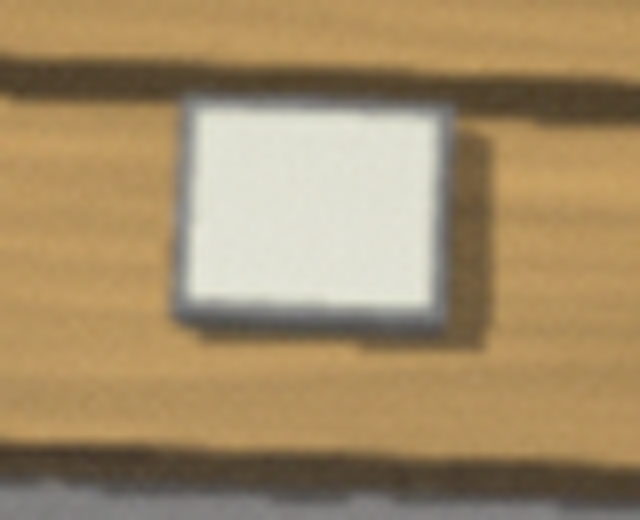

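The crop shows the lid from (180,95) to (455,330), with its back edge just in front of the upper step's face. The box centre is near (715, 11.5) with its lid top at about 77 mm. Now I'll move to the tier's near wall.

move_arm --pt "-0.026 -0.018 0.012 0.14" --pt "-0.052 -0.036 0.024 0.28" --pt "-0.078 -0.054 0.036 0.42" --pt "-0.104 -0.072 0.048 0.56" --pt "-0.13 -0.09 0.06 0.7" --pt "-0.156 -0.108 0.072 0.84" --pt "-0.182 -0.126 0.084 0.98" --pt "-0.204 -0.142 0.095 1.114" --pt "-0.204 -0.142 0.095 1.114" --pt "-0.204 -0.142 0.095 1.114" --jaw 0.05 --squeeze 40

```text
clock: 1.1
eef_pos: [349.7, 292.8, 110.4]
eef_rot: [-3.141, 0.0, 1.619]
wrist_force: [1.2, 0.6, 0.4]
finger_gap: 50.0
finger_force: 0.0
```

```bash
python3 -c "
from h import *
st();to(349.6,292.8,20,1.618)"
```

```text
{'clock': np.float64(1.1), 'eef_pos': array([349.69, 292.83, 110.41]), 'eef_rot': array([-3.14,  0.  ,  1.62]), 'wrist_force': array([1.23, 0.64, 0.43]), 'finger_gap': np.float64(50.05), 'finger_force': np.float64(0.0)}
shift m [-0.     -0.0001  0.0904] turn 0.001 rows>= 1.8
```

move_arm --pt "0 0 0.03 0" --pt "0 0 0.06 0" --pt "0 0 0.08 0" --pt "0 0 0.09 0" --pt "0 0 0.09 0"

```text
clock: 1.6
eef_pos: [349.1, 293.3, 19.9]
eef_rot: [-3.14, 0.001, 1.62]
wrist_force: [0.2, 0.6, -0.4]
finger_gap: 50.0
finger_force: 0.0
```

move_arm --pt "0 0 0 0" --pt "0 0 0 0" --pt "0 0 0 0" --pt "0 0 0 0" --pt "0 0 0 0" --pt "0 0 0 0" --jaw 0

```text
clock: 2.2
eef_pos: [349.9, 293.0, 20.7]
eef_rot: [3.141, -0.0, 1.618]
wrist_force: [1.0, -0.5, 2.8]
finger_gap: 7.6
finger_force: 40.0
```

```bash
python3 -c "
from h import *
st();s=manip.read_state();p=s['eef_pos']
ye=12.;xe=634.54+.04353*ye
# tier centre 75+2 from edge along edge normal; wall 71 further
n=np.array([1,-.0435])
b=np.array([xe,ye])-n*(77+71); print(b)
b15=np.array([xe,ye])-n*(77+71+25); print(b15)
to(b15[0],b15[1],p[2],np.pi/2-.0435)"
```

```text
{'clock': np.float64(2.2), 'eef_pos': array([349.87, 293.  ,  20.65]), 'eef_rot': array([ 3.14, -0.  ,  1.62]), 'wrist_force': array([ 0.98, -0.51,  2.8 ]), 'finger_gap': np.float64(7.62), 'finger_force': np.float64(40.0)}
[487.06236  18.438  ]
[462.06236  19.5255 ]
shift m [-0.2784  0.0992 -0.    ] turn 0.09 rows>= 5.9
```

move_arm --pt "-0.015 0.005 0 0.005" --pt "-0.04 0.015 0 0.013" --pt "-0.068 0.025 0 0.022" --pt "-0.096 0.035 0 0.031" --pt "-0.124 0.045 0 0.04" --pt "-0.152 0.055 0 0.05" --pt "-0.18 0.065 0 0.06" --pt "-0.208 0.075 0 0.07" --pt "-0.236 0.085 0 0.078" --pt "-0.262 0.094 0 0.085" --pt "-0.278 0.099 0 0.09" --pt "-0.278 0.099 0 0.09"

```text
clock: 3.4
eef_pos: [462.4, 18.4, 20.7]
eef_rot: [3.141, 0.0, 1.526]
wrist_force: [1.6, -3.8, 3.1]
finger_gap: 7.5
finger_force: 40.0
```

```bash
python3 - <<'E'
from h import *
st(); c=snap('top'); w=cloud(c); cv2.imwrite('pics/top1.png',c['frame'])
p=w[125:215,250:370].reshape(-1,3); 
q=p[(p[:,2]>39)&(p[:,2]<51)&(p[:,0]<612)]; print(rect(q))
for s in(-1,1):
    k=q[abs(q[:,1]-15-s*71)<8]; k=k[(abs(k[:,0]-530)<55)]; a=np.polyfit(k[:,0],k[:,1],1); print('ywall',s,len(k),a[0],np.polyval(a,534))
E
```

```text
{'clock': np.float64(3.4), 'eef_pos': array([462.39,  18.39,  20.67]), 'eef_rot': array([3.14, 0.  , 1.53]), 'wrist_force': array([ 1.57, -3.85,  3.05]), 'finger_gap': np.float64(7.47), 'finger_force': np.float64(40.01)}
(array([522.3, -42. ]), array([306.1, 140.8]), 47.39)
ywall -1 108 -0.04582669327537462 -55.54433454993587
ywall 1 42 -0.02603328359812133 85.19213120984844
```

View pics/top1.png

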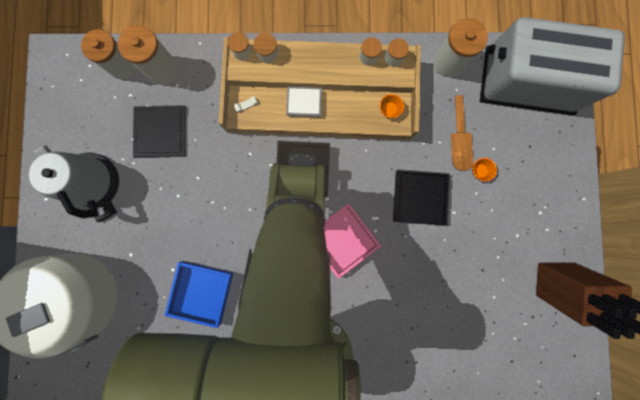

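The tier stands squarely just in front of the step at about (303,160) px, in line with the box. I'll push it up until it touches the step.

move_arm --pt "0 0.008 0 0" --pt "0 0.015 0 0" --pt "0 0.02 0 0" --pt "0 0.023 0 0" --pt "0 0.024 0 0" --pt "0 0.025 0 0" --pt "0 0.025 0 0"

```text
clock: 4.15
eef_pos: [485.3, 20.1, 20.6]
eef_rot: [-3.139, -0.0, 1.529]
wrist_force: [-9.7, 1.1, 11.8]
finger_gap: 7.8
finger_force: 40.0
```

move_arm --pt "0 0.0005 0 0" --pt "0 0.001 0 0" --pt "0 0.0015 0 0" --pt "0 0.0015 0 0"

```text
clock: 4.55
eef_pos: [486.7, 20.1, 20.6]
eef_rot: [-3.139, -0.0, 1.529]
wrist_force: [-10.7, 0.5, 12.8]
finger_gap: 7.9
finger_force: 40.0
```

move_arm --pt "0 0.0005 0 0" --pt "0 0.001 0 0" --pt "0 0.001 0 0"

```text
clock: 4.85
eef_pos: [487.7, 20.0, 20.6]
eef_rot: [-3.139, -0.0, 1.529]
wrist_force: [-9.3, 0.2, 12.9]
finger_gap: 7.7
finger_force: 40.0
```

move_arm --pt "0 0.0005 -0.0003 0" --pt "0 0.001 -0.0005 0" --pt "0 0.0015 -0.0005 0" --pt "0 0.0015 -0.0005 0"

```text
clock: 5.25
eef_pos: [489.6, 19.6, 20.6]
eef_rot: [-3.139, -0.001, 1.528]
wrist_force: [-7.3, 4.7, 3.3]
finger_gap: 7.4
finger_force: 40.0
```

move_arm --pt "0 0.0005 0 0" --pt "0 0.001 0 0" --pt "0 0.001 0 0"

```text
clock: 5.55
eef_pos: [489.6, 19.6, 20.6]
eef_rot: [-3.137, -0.001, 1.528]
wrist_force: [-15.0, 4.4, 12.0]
finger_gap: 7.7
finger_force: 40.0
```

The TCP has stopped at 489.6 and the force is rising, so the tier is flush against the step. I'll release it and lift.

move_arm --pt "0 0 0 0" --pt "0 0 0 0" --pt "0 0 0 0" --pt "0 0 -0.02 0" --pt "0 0 -0.06 0" --pt "0 0 -0.1 0" --pt "0 0 -0.13 0" --pt "0 0 -0.13 0" --jaw 0.03

```text
clock: 6.35
eef_pos: [493.4, 18.6, 154.9]
eef_rot: [3.135, -0.0, 1.528]
wrist_force: [-0.4, 0.6, 0.0]
finger_gap: 29.8
finger_force: 0.0
```

```bash
python3 - <<'E'
from h import *
st(); to(715,11.5,120,-.0435)
E
```

```text
{'clock': np.float64(6.35), 'eef_pos': array([493.43,  18.59, 154.92]), 'eef_rot': array([ 3.13, -0.  ,  1.53]), 'wrist_force': array([-0.38,  0.56,  0.01]), 'finger_gap': np.float64(29.78), 'finger_force': np.float64(0.0)}
shift m [0.0024 0.2214 0.0365] turn 1.571 rows>= 10.5
```

move_arm --pt "0 0.02 0.003 0.14" --pt "0 0.04 0.006 0.28" --pt "0 0.06 0.01 0.42" --pt "0.001 0.08 0.013 0.56" --pt "0.001 0.1 0.016 0.7" --pt "0.001 0.12 0.02 0.84" --pt "0.001 0.14 0.023 0.98" --pt "0.001 0.16 0.026 1.12" --pt "0.002 0.18 0.03 1.26" --pt "0.002 0.2 0.033 1.4" --pt "0.002 0.221 0.036 1.54" --pt "0.002 0.221 0.036 1.571" --jaw 0

```text
clock: 7.55
eef_pos: [713.4, 10.9, 112.3]
eef_rot: [3.142, 0.002, -0.049]
wrist_force: [0.0, -0.3, -0.8]
finger_gap: 0.7
finger_force: 0.0
```

move_arm --pt "0 0 0.012 0" --pt "0 0 0.024 0" --pt "0 0 0.03 0" --pt "0 0 0.033 0" --pt "0 0 0.033 0" --pt "0 0 0.033 0"

```text
clock: 8.15
eef_pos: [712.6, 11.1, 82.4]
eef_rot: [3.142, -0.001, -0.043]
wrist_force: [0.8, 0.5, 0.7]
finger_gap: 0.5
finger_force: 0.0
```

```bash
python3 - <<'E'
from h import *
st(); c=snap('side'); cv2.imwrite('pics/side1.png',cv2.resize(c['frame'][100:260,250:510],None,fx=3,fy=3,interpolation=2))
E
```

```text
{'clock': np.float64(8.15), 'eef_pos': array([712.61,  11.07,  82.39]), 'eef_rot': array([ 3.14, -0.  , -0.04]), 'wrist_force': array([0.76, 0.49, 0.7 ]), 'finger_gap': np.float64(0.45), 'finger_force': np.float64(0.0)}
```

View pics/side1.png

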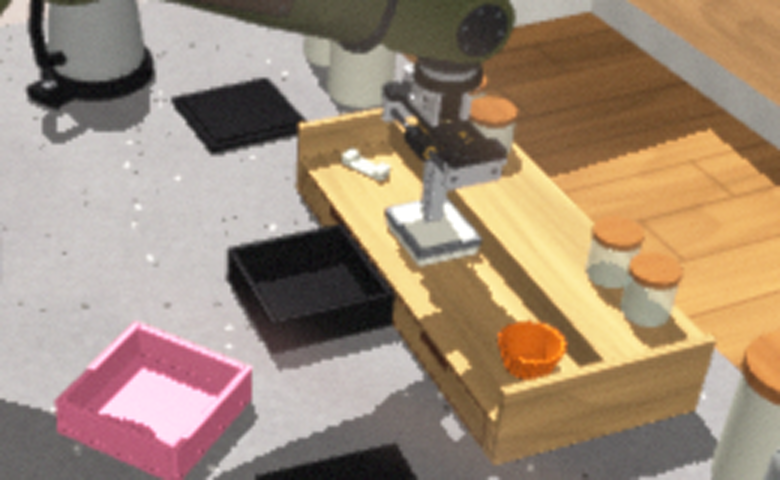

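The fingers are right over the lid at (435,235) px, and the tier stands flush below at (310,280) px. I'll come down to contact in small steps.

move_arm --pt "0 0 0.001 0" --pt "0 0 0.002 0" --pt "0 0 0.003 0" --pt "0 0 0.0035 0" --pt "0 0 0.0035 0"

```text
clock: 8.7
eef_pos: [712.4, 11.1, 78.3]
eef_rot: [3.142, 0.0, -0.043]
wrist_force: [0.1, 0.0, 0.5]
finger_gap: 0.4
finger_force: 0.0
```

move_arm --pt "0 0 0.0004 0" --pt "0 0 0.0008 0" --pt "0 0 0.0008 0"

```text
clock: 9.0
eef_pos: [712.5, 11.1, 77.8]
eef_rot: [-3.142, -0.0, -0.043]
wrist_force: [0.3, -0.7, 0.4]
finger_gap: 0.3
finger_force: 0.6
```

move_arm --pt "0 0 0.0004 0" --pt "0 0 0.0008 0" --pt "0 0 0.0008 0"

```text
clock: 9.3
eef_pos: [712.6, 11.1, 77.8]
eef_rot: [3.142, -0.001, -0.043]
wrist_force: [-2.9, -1.0, 6.2]
finger_gap: 0.3
finger_force: 3.5
```

move_arm --pt "0 0 0.0003 0" --pt "-0.001 0 0.0003 0" --pt "-0.003 0 0.0003 0" --pt "-0.005 0 0.0003 0" --pt "-0.007 0 0.0003 0"

```text
clock: 9.8
eef_pos: [706.4, 11.3, 77.8]
eef_rot: [-3.142, -0.003, -0.043]
wrist_force: [2.4, 0.0, 5.7]
finger_gap: 0.4
finger_force: 2.8
```

```bash
cat >> h.py <<'E'
def lid():
    c=snap('side'); w=cloud(c); f=c['frame'].astype(int)
    m=(w[...,2]>72)&(w[...,2]<82)&(f.min(-1)>110)&(abs(w[...,1]-12)<60)&(w[...,0]>600)&(w[...,0]<757)
    n,l,s,_=cv2.connectedComponentsWithStats(m.astype(np.uint8)); i=1+s[1:,4].argmax(); q=w[l==i]; print('lid',rect(q),q[:,:2].min(0).round(1),q[:,:2].max(0).round(1),len(q))
E
python3 -c "
from h import *
lid();st()"
```

```text
lid (array([711.5,  11.3]), array([ 77.6, 100.6]), 0.13) [672.6 -39. ] [750.4  61.5] 253
{'clock': np.float64(9.85), 'eef_pos': array([706.15,  11.33,  77.76]), 'eef_rot': array([-3.14, -0.  , -0.04]), 'wrist_force': array([1.81, 0.06, 4.82]), 'finger_gap': np.float64(0.33), 'finger_force': np.float64(2.56)}
```

move_arm --pt "0 0 0.0003 0" --pt "0 0 0.0005 0" --pt "-0.002 0 0.0005 0" --pt "-0.004 0 0.0005 0" --pt "-0.006 0 0.0006 0" --pt "-0.008 0 0.0006 0" --pt "-0.01 0 0.0006 0"

```text
clock: 10.55
eef_pos: [696.8, 11.7, 77.7]
eef_rot: [-3.142, -0.005, -0.043]
wrist_force: [3.5, 0.2, 8.3]
finger_gap: 0.6
finger_force: 4.0
```

```bash
python3 -c "
from h import *
lid();st()"
```

```text
lid (array([700.3,  11.6]), array([101.3,  80.1]), 88.08) [661.7 -39.6] [741.   63.1] 258
{'clock': np.float64(10.6), 'eef_pos': array([696.61,  11.76,  77.75]), 'eef_rot': array([-3.14, -0.  , -0.04]), 'wrist_force': array([2.94, 0.02, 7.33]), 'finger_gap': np.float64(0.31), 'finger_force': np.float64(3.83)}
```

The box follows: it moved 11 mm while the tool moved about 10. I'll keep drawing it.

move_arm --pt "-0.001 0 0.0002 0" --pt "-0.003 0 0.0002 0" --pt "-0.005 0 0.0002 0" --pt "-0.007 0 0.0003 0" --pt "-0.009 0 0.0003 0" --pt "-0.011 0 0.0003 0" --pt "-0.013 0 0.0004 0" --pt "-0.015 0 0.0004 0" --pt "-0.017 0 0.0004 0" --pt "-0.019 0 0.0004 0" --pt "-0.021 0 0.0004 0" --pt "-0.022 0 0.0004 0"

```text
clock: 11.8
eef_pos: [675.1, 12.7, 77.7]
eef_rot: [-3.142, -0.005, -0.043]
wrist_force: [4.4, -1.2, 10.2]
finger_gap: 0.6
finger_force: 4.9
```

```bash
python3 -c "
from h import *
lid();st()"
```

```text
lid (array([678.8,  12.5]), array([95.7, 79.7]), 86.39) [640.1 -37.2] [718.8  61.3] 261
{'clock': np.float64(11.85), 'eef_pos': array([675.07,  12.71,  77.73]), 'eef_rot': array([-3.14, -0.01, -0.04]), 'wrist_force': array([ 3.29, -0.47, 10.08]), 'finger_gap': np.float64(0.03), 'finger_force': np.float64(4.94)}
```

Box centre is now about x=679, leaving a 38 mm gap behind it, so the fingers fit. I'll lift, move behind the box, spread the fingers and descend.

move_arm --pt "0 0 -0.008 0" --pt "0 0 -0.022 0" --pt "0.02 0 -0.025 0" --pt "0.045 0 -0.025 0" --pt "0.06 0 -0.025 0" --pt "0.062 0 -0.025 0" --pt "0.062 0 -0.025 0" --pt "0.062 0 -0.025 0" --jaw 0.05

```text
clock: 12.65
eef_pos: [734.9, 10.2, 100.8]
eef_rot: [3.142, 0.0, -0.043]
wrist_force: [-0.3, 0.7, 0.8]
finger_gap: 50.2
finger_force: 0.0
```

```bash
python3 -c "
from h import *
lid();st();to(737.5,9.9,58,-.0435)"
```

```text
lid (array([679. ,  13.3]), array([100.6,  82.7]), 88.96) [637.1 -36.4] [721.   63.7] 350
{'clock': np.float64(12.7), 'eef_pos': array([734.94,  10.2 , 100.98]), 'eef_rot': array([-3.14,  0.  , -0.04]), 'wrist_force': array([ 0.4 ,  0.51, -0.26]), 'finger_gap': np.float64(49.85), 'finger_force': np.float64(0.0)}
shift m [0.0026 0.0002 0.043 ] turn 0.0 rows>= 0.9
```

move_arm --pt "0.0025 0 0.008 0" --pt "0.0025 0 0.016 0" --pt "0.0025 0 0.024 0" --pt "0.0025 0 0.032 0" --pt "0.0025 0 0.038 0" --pt "0.0025 0 0.042 0" --pt "0.0025 0 0.042 0" --pt "0.0025 0 0.042 0"

```text
clock: 13.5
eef_pos: [738.1, 10.0, 58.8]
eef_rot: [3.142, -0.0, -0.043]
wrist_force: [-1.2, 0.5, 0.6]
finger_gap: 50.0
finger_force: 0.0
```

move_arm --pt "-0.002 0 0 0" --pt "-0.006 0 0 0" --pt "-0.011 0 0 0" --pt "-0.017 0 0 0" --pt "-0.023 0 0 0" --pt "-0.027 0 0 0" --pt "-0.027 0 0 0"

```text
clock: 14.2
eef_pos: [710.5, 11.2, 58.7]
eef_rot: [3.142, 0.0, -0.043]
wrist_force: [-0.1, 0.0, 0.1]
finger_gap: 49.9
finger_force: 0.0
```

```bash
python3 - <<'E'
from h import *
lid();st(); c=snap('side'); cv2.imwrite('pics/side2.png',cv2.resize(c['frame'][130:230,310:460],None,fx=5,fy=5,interpolation=2))
E
```

```text
lid (array([665.8,  15.2]), array([94.9, 96.6]), 1.59) [619.7 -34.1] [714.5  63.5] 364
{'clock': np.float64(14.25), 'eef_pos': array([710.78,  11.18,  58.72]), 'eef_rot': array([ 3.14,  0.  , -0.04]), 'wrist_force': array([-0.12,  0.88,  1.  ]), 'finger_gap': np.float64(50.26), 'finger_force': np.float64(0.0)}
```

View pics/side2.png

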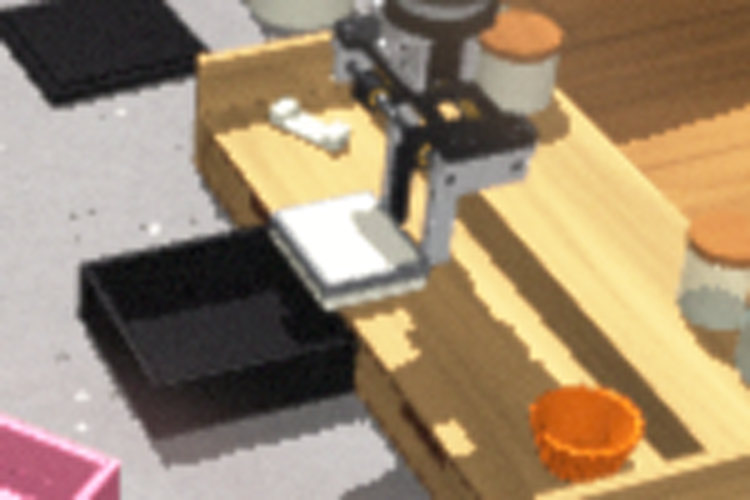

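The box overhangs the edge evenly and the fingers sit squarely behind it, with the tier mouth below. A quick 2D tipping simulation will help choose the push speed.

```bash
cat > sim.py <<'E'
import numpy as np
# x forward = +, step edge at x=0,z=0; rim 1..9 at z=-8; floor z=-49; near wall x=143 (mm->m)
def run(v,mu,muf,acc,stop,m=.18,H=.0234,L=.08):
    I=m*(L*L+H*H)/12; hx,hz=L/2,H/2
    x=np.array([-.027,hz]);th=0.;V=np.zeros(2);w=0.;fx=-.027-hx-.0001;fv=0.;dt=2e-5;k=2e4;c=15.
    loc=np.array([[hx,-hz],[hx,hz],[-hx,-hz],[-hx,hz]]); fixed=np.array([[0,0],[.001,-.008],[.009,-.008],[.143,-.008]])
    for i in range(int(1.5/dt)):
        tgt=v if fx<stop-fv*fv/(2*acc) else 0.
        fv+=np.clip(tgt-fv,-acc*dt,acc*dt); fx+=fv*dt
        R=np.array([[np.cos(th),-np.sin(th)],[np.sin(th),np.cos(th)]])
        F=np.array([0,-9.81*m]);T=0.
        def add(r,n,d,mu,sv):
            nonlocal F,T
            u=V+w*np.array([-r[1],r[0]])-sv; un=u@n; t=np.array([-n[1],n[0]]); N=max(0,k*d-c*un)
            f=N*n-mu*N*np.tanh(u@t/.005)*t; F=F+f; T+=r[0]*f[1]-r[1]*f[0]
        z0=np.zeros(2)
        for l in loc:
            r=R@l;p=x+r
            if p[0]<0:
                if -.01<p[1]<0 : add(r,np.array([0,1.]),-p[1],mu,z0)
            elif p[0]<.009:
                if -.016<p[1]<-.008: add(r,np.array([0,1.]),-.008-p[1],mu,z0)
                elif p[1]<-.016: add(r,np.array([1.,0]),.009-p[0],mu,z0)
            if p[1]<-.049 : add(r,np.array([0,1.]),-.049-p[1],mu,z0)
            if p[0]>.143 and p[1]<-.008: add(r,np.array([-1.,0]),p[0]-.143,mu,z0)
            if p[0]<fx and p[1]>-.002 : add(r,np.array([1.,0]),fx-p[0],muf,np.array([fv,0]))
        for q in fixed:
            l=R.T@(q-x)
            if abs(l[0])<hx and abs(l[1])<hz:
                d=[hx-l[0],hx+l[0],hz-l[1],hz+l[1]]; j=int(np.argmin(d)); nb=[(-1,0),(1,0),(0,-1),(0,1)][j]
                add(q-x,R@np.array(nb,float),d[j],mu,z0)
        V=V+F/m*dt; w+=T/I*dt; x=x+V*dt; th+=w*dt
    return round(np.degrees(th)),(x*1000).round()
if __name__=='__main__':
    from multiprocessing import Pool
    J=[(v,mu,muf,acc,s) for v in(.05,.15,.25,.35,.45) for mu in(.2,) for muf in(.4,.8) for acc in(3.,6.) for s in(.015,)]
    J=[j for j in J]
    with Pool() as P:
        for j,r in zip(J,P.starmap(run,J)): print(j,r)
E
time timeout 500 python3 sim.py
```

```text
(0.05, 0.2, 0.4, 3.0, 0.015) (-180, array([102., -37.]))
(0.05, 0.2, 0.4, 6.0, 0.015) (-180, array([102., -37.]))
(0.05, 0.2, 0.8, 3.0, 0.015) (-180, array([ 98., -37.]))
(0.05, 0.2, 0.8, 6.0, 0.015) (-180, array([ 98., -37.]))
(0.15, 0.2, 0.4, 3.0, 0.015) (0, array([ 62., -37.]))
(0.15, 0.2, 0.4, 6.0, 0.015) (0, array([ 62., -37.]))
(0.15, 0.2, 0.8, 3.0, 0.015) (0, array([ 64., -37.]))
(0.15, 0.2, 0.8, 6.0, 0.015) (0, array([ 64., -37.]))
(0.25, 0.2, 0.4, 3.0, 0.015) (0, array([ 70., -37.]))
(0.25, 0.2, 0.4, 6.0, 0.015) (0, array([ 70., -37.]))
(0.25, 0.2, 0.8, 3.0, 0.015) (0, array([ 70., -37.]))
(0.25, 0.2, 0.8, 6.0, 0.015) (0, array([ 70., -37.]))
(0.35, 0.2, 0.4, 3.0, 0.015) (0, array([ 74., -37.]))
(0.35, 0.2, 0.4, 6.0, 0.015) (0, array([ 74., -37.]))
(0.35, 0.2, 0.8, 3.0, 0.015) (0, array([ 76., -37.]))
(0.35, 0.2, 0.8, 6.0, 0.015) (0, array([ 76., -37.]))
(0.45, 0.2, 0.4, 3.0, 0.015) (0, array([ 92., -37.]))
(0.45, 0.2, 0.4, 6.0, 0.015) (0, array([ 93., -37.]))
(0.45, 0.2, 0.8, 3.0, 0.015) (0, array([ 92., -37.]))
(0.45, 0.2, 0.8, 6.0, 0.015) (0, array([ 94., -37.]))
real	0m18.155s
user	1m0.502s
sys	0m0.067s
```

In the simulation slow tipping flips the box, while 0.15-0.45 m/s lands it flat. I'll push at about 0.3 m/s.

move_arm --pt "-0.015 0 0 0" --pt "-0.046 0 0 0" --pt "-0.077 0 0 0" --pt "-0.083 0 0 0" --pt "-0.083 0 0 0" --pt "-0.083 0 0 0" --pt "-0.083 0 0 0" --pt "-0.083 0 -0.02 0" --pt "-0.083 0 -0.05 0" --pt "-0.083 0 -0.09 0" --pt "-0.083 0 -0.12 0"

```text
clock: 15.4
eef_pos: [628.9, 14.7, 180.8]
eef_rot: [-3.142, -0.002, -0.043]
wrist_force: [-0.1, 0.5, 1.1]
finger_gap: 49.8
finger_force: 0.0
```

```bash
python3 - <<'E'
from h import *
st(); c=snap('side'); cv2.imwrite('pics/side3.png',cv2.resize(c['frame'][130:230,310:460],None,fx=5,fy=5,interpolation=2))
E
```

```text
{'clock': np.float64(15.4), 'eef_pos': array([628.88,  14.66, 180.76]), 'eef_rot': array([-3.14, -0.  , -0.04]), 'wrist_force': array([-0.15,  0.48,  1.08]), 'finger_gap': np.float64(49.84), 'finger_force': np.float64(0.0)}
```

View pics/side3.png

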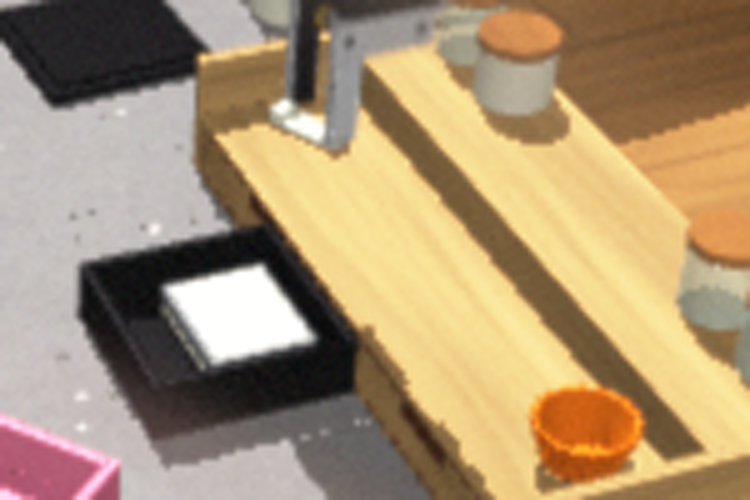

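The box lies inside the tier at (240,315) px, and the tier hasn't moved. Next I'll check that it is flat and lid up.

```bash
python3 - <<'E'
from h import *
c=dict(np.load('side.npz'));w=cloud(c);f=c['frame'].astype(int)
m=(f.min(-1)>120)&(w[...,2]>10)&(w[...,2]<70)&(abs(w[...,1]-12)<67)&(w[...,0]<630)&(w[...,0]>490)
q=w[m];A=np.c_[q[:,:2]-q[:,:2].mean(0),np.ones(len(q))];s=np.linalg.lstsq(A,q[:,2],rcond=None)[0];print(s,rect(q),len(q))
m=box(w,325,382,175,212,38,52);m=m[(m[:,0]<632)];print('rim',len(m),rect(m));r=m-m.mean(0);A=np.c_[r[:,:2],np.ones(len(m))];print(np.linalg.lstsq(A,m[:,2],rcond=None)[0])
cv2.imwrite('pics/cmp.png',np.hstack([cv2.resize(c['frame'][170:215,325:385],(480,360),interpolation=2)]))
E
```

```text
[-6.66810220e-03 -2.20041228e-03  3.19174934e+01] (array([579.5,  17.4]), array([99.9, 81.5]), 87.52) 373
rim 375 (array([559.1,  17.5]), array([158.3, 148.7]), 87.91)
[-6.32784009e-03  1.04976841e-03  4.43117719e+01]
```

View pics/cmp.png

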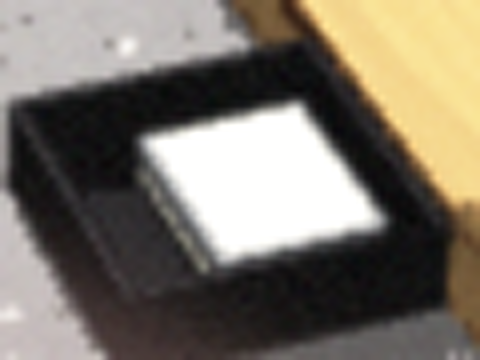

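move_arm --pt "0 -0.02 -0.005 0" --pt "0 -0.05 -0.01 0" --pt "0 -0.09 -0.015 0" --pt "0 -0.13 -0.02 0" --pt "0 -0.17 -0.02 0" --pt "0 -0.21 -0.02 0" --pt "0 -0.24 -0.02 0" --pt "0 -0.25 -0.02 0" --pt "0 -0.25 -0.02 0"

```text
clock: 16.35
eef_pos: [638.9, 265.5, 197.7]
eef_rot: [3.141, 0.001, -0.042]
wrist_force: [0.2, -0.8, -0.6]
finger_gap: 50.0
finger_force: 0.0
```

```bash
python3 - <<'E'
from h import *
st()
for n in('top','side'):
    c=snap(n);w=cloud(c);f=c['frame'].astype(int)
    for nm,m in dict(lid=(f.min(-1)>120)&(w[...,2]>20)&(w[...,2]<40)&(abs(w[...,1]-15)<60)&(w[...,0]<615)&(w[...,0]>505), floor=(w[...,2]<15)&(abs(w[...,1]-15)<55)&(w[...,0]<530)&(w[...,0]>505), counter=(abs(w[...,1]-15)<60)&(w[...,0]<470)&(w[...,0]>440),step=(abs(w[...,1]-15)<60)&(w[...,0]<740)&(w[...,0]>650),rim=(abs(w[...,1]-15)<60)&(w[...,0]<490)&(w[...,0]>480)&(w[...,2]>35)).items():
        m=cv2.erode(m.astype(np.uint8),np.ones((3,3)))>0 if nm in('lid','step') else m
        q=w[m]; print(n,nm,len(q)); 
        if len(q)>8: print(np.percentile(q[:,2],[10,50,90]).round(1), np.linalg.lstsq(np.c_[q[:,:2]-q[:,:2].mean(0),np.ones(len(q))],q[:,2],rcond=None)[0].round(3), rect(q))
cv2.imwrite('pics/top3.png',viewer.camera('top')['frame'])
E
```

```text
{'clock': np.float64(16.35), 'eef_pos': array([638.89, 265.46, 197.72]), 'eef_rot': array([ 3.14,  0.  , -0.04]), 'wrist_force': array([ 0.23, -0.77, -0.6 ]), 'finger_gap': np.float64(50.04), 'finger_force': np.float64(0.0)}
top lid 561
[29.1 31.5 34.1] [2.0000e-03 1.0000e-03 3.1513e+01] (array([575.9,  19.6]), array([80.4, 64.8]), 89.91)
top floor 306
[ 5.3  8.1 10.7] [-1.900e-02  7.000e-03  8.048e+00] (array([518.1,  15.9]), array([ 24., 108.]), 0.25)
top counter 434
[-2.6 -0.   2.9] [0.012 0.002 0.094] (array([454.8,  14.9]), array([117.4,  29.7]), 89.94)
top step 1115
[51.4 53.9 56.7] [-1.0000e-03  1.0000e-03  5.4025e+01] (array([694.9,  14.6]), array([ 83.1, 111.2]), 0.27)
top rim 83
[39.2 45.7 48.6] [ 9.5300e-01 -3.4000e-02  4.4819e+01] (array([488. ,  14.6]), array([115.6,   7. ]), 87.83)
side lid 206
[29.7 32.1 34.9] [-1.2000e-02 -2.3000e-02  3.2102e+01] (array([577.6,  20. ]), array([60.5, 81.3]), 0.38)
side floor 64
[ 5.9  8.7 11.1] [-8.600e-02  8.000e-03  8.609e+00] (array([521. ,  33.5]), array([71.1, 17.3]), 89.23)
side counter 192
[-2.5  0.3  3. ] [-0.     0.005  0.284] (array([454.8,  15.2]), array([119.6,  29.4]), 89.83)
side step 376
[52.1 54.6 57.3] [-5.0000e-03 -6.0000e-03  5.4614e+01] (array([694.8,  16.2]), array([113.3,  76.8]), 88.45)
side rim 59
[35.9 43.9 47.5] [ 1.068 -0.057 42.729] (array([486.4,  16.2]), array([114.2,   7. ]), 89.92)
```

View pics/top3.png

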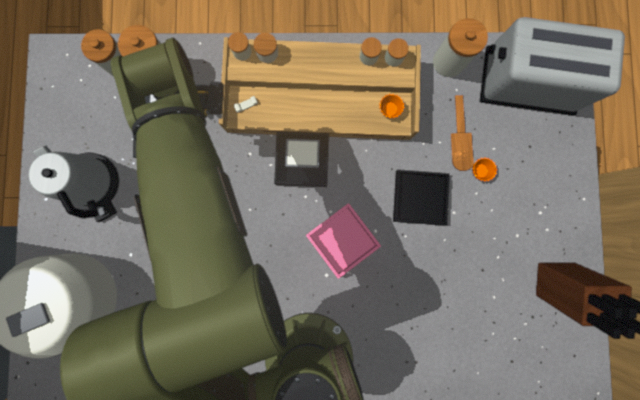

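The tier floor reads about 8 mm, so a lid top of 31.5 mm matches the 23.4 mm box lying flat. The grey lid rim faces up. The tier rim is level and flush against the step at (302,160) px, and the other things are where they were.

```bash
python3 -c "
from cell import manip
print(manip.sign_off())"
```

```text
the job is handed in; nothing more can be done
None
```

The job is handed in: the dish box lies flat and lid up on the deep tier's floor, the tier stands level and flush against the step in front of where the box was, and the other items look unmoved in the final top view.

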